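# Mount the carrier hub and end cap on the sample divider

### The job

Set the blue-flanged carrier hub face down on the divider's steel spigot and feel for the drive dogs by turning it until it drops fully home, flush on the seat; then set the orange end cap face down, fully home on the hub's own spigot. Lower them gently rather than letting them drop, let go of both, and leave everything else where it stands.

Things in the scene. Friction and masses are not known exactly. Their poses are not given: they have to be found in the camera images.
- drive: Drive unit, fixed: grey box 150x150x70 mm, front panel to its -x; origin under its centre. On top a round steel head, 116 mm wide, with a spigot and, around it, four dogs 90 deg apart, each 8 mm high, 10 mm wide, at radius 32-44 mm. The head stands braked (1.6 N m) at an arbitrary angle, NOT reported and unrelated to the unit's yaw: find it by touch or sight.
- drive_seat (a point): Centre of the flat top face (the seat) of the steel head, 85 mm above the bench, z up. From it rises the centring spigot, 31 mm diameter, 20 mm tall, its top 4 mm chamfered. A hub whose slots miss the dogs rides on them with its underside 8 mm above the seat, already centred by the spigot.
- hub: Carrier hub, 0.3-0.54 kg, face down on the bench; origin: centre of its underside, z up. Blue flange 110 mm diameter, 18 mm thick. Underside: central bore 34 mm diameter, 26 mm deep; four radial slots along its +x, -x, +y, -y, 16 mm wide, 10 mm deep, open at the edge, which take the dogs with 4.5 deg play each way. Boss and top spigot: see hub_top.
- hub_top (a point): Centre of the flat top of the hub's round aluminium boss (50 mm diameter, 18 to 48 mm above the hub's underside; grip it there), at the foot of the hub's own spigot (31 mm diameter, 14 mm tall, top 4 mm chamfered); z up. The end cap's underside rests here when home.
- cap: Orange end cap, 0.2-0.33 kg, face down on the bench; origin: centre of its underside, z up. Flange 90 mm diameter, 6 mm thick; body 60 mm diameter up to 22 mm; black round knob 34 mm diameter from 22 to 54 mm (grip it there). Underside: blind bore 34 mm diameter, 17 mm deep; fits the hub's spigot at any yaw.
- jar_a: Bystander, leave alone: clear glass jar with blue cap, 60 mm diameter, 110 mm tall, upright on the bench, origin at the centre of its underside.
- jar_b: Bystander, leave alone: amber glass jar with blue cap, 60 mm diameter, 110 mm tall, upright on the bench, origin at the centre of its underside.
- beaker: Bystander, leave alone: empty glass beaker, 70 mm diameter, 85 mm tall, upright on the bench, origin at the centre of its underside.
- dish: Bystander, leave alone: white porcelain dish, 90 mm diameter, 22 mm tall, upright on the bench, origin at the centre of its underside.
- flask: Bystander, leave alone: amber conical flask, 84 mm diameter, 120 mm tall, upright on the bench, origin at the centre of its underside.
- vial: Bystander, leave alone: blue sample vial, 28 mm diameter, 60 mm tall, upright on the bench, origin at the centre of its underside.
Things that resemble listed ones, but are neither listed nor needed, are in the scene too. There is more than one size of the cap; the job needs the smaller.

How it is judged:
On the way, in this order (a step that is already met when the one before it is completed fails the run):
1. the hub is fully home on the drive seat, its slots over the dogs (z of hub in the frame of drive_seat between -0.003 and 0.003 m and horizontal distance between hub and drive_seat below 0.004 m and angle between hub's own z axis and vertical below 0.04 rad), for 0.2 s.
2. the end cap is fully home on the hub (all of step 1 and z of cap in the frame of hub_top between -0.003 and 0.003 m and horizontal distance between cap and hub_top below 0.004 m and angle between cap's own z axis and vertical below 0.04 rad), for 0.2 s.
At the end, for the whole second after the job is handed in: The hub's underside lies within 3 mm of the drive seat in height and 4 mm sideways, the cap's underside within 3 mm and 4 mm of the top of the hub's boss, both upright within 0.04 rad, released and at rest (all of step 2 and linear speed of each of hub, cap below 0.01 m/s and angular speed of each of hub, cap below 0.1 rad/s); the robot touches nothing.
It fails at once if a part is let fall onto its spigot (it moves faster than 0.5 m/s there, as after a fall of some 13 mm) instead of being lowered ((horizontal distance between hub and drive_seat below 0.02 m and z of hub in the frame of drive_seat below 0.03 m and linear speed of hub above 0.5 m/s) or (horizontal distance between cap and hub_top below 0.02 m and z of cap in the frame of hub_top below 0.03 m and linear speed of cap above 0.5 m/s)).
It fails at once if a bystander is moved more than 30 mm or tipped (distance of any of jar_a, jar_b, beaker, dish, flask, vial from where it was at the start of the episode above 0.03 m or angle between any of jar_a, jar_b, beaker, dish, flask, vial's own z axis and vertical above 0.3 rad).
It also fails if it takes over 64 s, if anything falls off the work surface, if the arm or the gripper's body presses on something with over 40 N, if the wrist force passes 120 N, or if a joint passes its speed limit or range.

### The arm

A 6-joint arm with a two-finger parallel gripper is mounted at the origin on the work surface. World frame = base frame: x ahead of the robot, y to its left, z up, the work surface at z = 0. Lengths are in m, angles in rad, forces in N, time in s.
With the tool pointing down it reaches from about 0.225 to 0.875 m from the base axis. Payload 3.4 kg.
Tool frame: the origin (TCP) lies midway between the tips of the shut fingers; the grasp point (between the pads) lies 19 mm behind it; x points along the fingers, y is the direction in which the jaws open and shut, and the axes are right-handed (so a half turn about x gives the same grasp; the last joint's range is limited). The gripper opens to 85 mm and grips with 20 to 120 N. Pads are 22 mm wide; open, the fingers measure 114 mm over their backs; the gripper's body (76 mm by 85 mm) begins 54 mm behind the grasp point. The pads swing forward as they close: fully open they stand 13 mm farther back than shut.
Start: joints at [1.046, 0.276, 1.505, -0, 1.361, -0.121], TCP at [0.226, 0.529, 0.203] pointing down, gripper open.
Joint ranges: [-2.89, 2.89], [-0.75, 2.08], [0.22, 2.7], [-1.18, 4.32], [0.11, 2.71], [-2.7, 2.7]. Speed limits (rad/s): [2.57, 2.57, 3.14, 3.14, 3.14, 3.14].

### API

Orientations are given as a unit quaternion [w, x, y, z].
In Python, from rig import manip, get_image, get_calibration, ticket gives the robot as it stands. The module is installed in compiled form; this text tells all that it offers.
- The arm moves only by the tool arm_command, never from a script. Its argument "series" is text: rows parted by semicolons, each of 7 numbers parted by spaces: the shift along the tool's x, y, z in units of 0.1 m (1.0 is 0.1 m), then the turn, a rotation vector about the tool's x, y, z in units of pi rad (1.0 is pi rad), then the opening, from -1 (shut) to 1 (fully open), so that 0 is half open. In form: tx ty tz rx ry rz claw; .... A call has 1 to 12 rows; each row shifts and turns the commanded pose from where the row before left it, along the tool's axes as they then stand; what a row does not reach is not made up. A row lasts 1/12 s, in which the tool goes at most 41.7 mm and 7.16 degrees, less where a joint would pass 70% of its speed; a pose out of reach is approached as far as the arm can. A call with a number of a shift or a turn outside -1 to 1 is refused whole. A call with a gripper value outside its range is refused whole. The fingers move at their own pace and stop on an object; "squeeze" is the grip in N (left out, the last holds). Time passes only in rows, so rows that do not move let the fingers close. It gives the time, the measured TCP pose, the force and the opening at its end, in the units of the state.
- manip.get_state(): the state, without advancing time (a new reading comes with each control period).
- get_image(name): name is "scene" or "top" or "wrist"; returns the picture (384x512x3 uint8, red, green, blue); there is no depth.
- get_calibration(name): a dict with "fx", "fy", "cx", "cy" (pixels), "D" ([k1, k2, p1, p2, k3] as OpenCV has them; the pictures are not rectified), "cam_to_world" (4x4, takes a point from camera to world coordinates); the wrist camera has in their place "tool_from_camera" (4x4, takes a point from camera to tool coordinates, whose origin is the TCP and whose axes are the tool frame's). Camera axes: x right, y down, z forward; pixel columns grow to the right and rows downward; lengths in m; the calibration is good to about 2 mm. A picture is of the moment at which its call begins: read the wrist's pose just before it. get_calibration takes no time and is no camera call.
- ticket.sign_off(): hands the job in, once; it reports no verdict.
The state is a dict: "clock": time; "qpos": joint angles; "qd": joint speeds; "effort": joint torques, N m; "position": TCP position; "ee_rot": TCP orientation; "contact_force": force on the tool from outside, world axes, zero at the start; "moment": the same for the moment, N m; "width": finger opening in m.
Only numpy, scipy, OpenCV 4.12 (cv2) and the standard library are available. Lean on these libraries where they do the work, as an engineer would, in place of code of your own. Each camera call takes 0.05 s, during which the arm holds its last target. There are 200 camera calls.

## Working session

There is one attempt and no reset: what is moved stays moved. The work goes in short steps, Python scripts to look and compute and a tool call to move; the robot and the scene stay as the last step left them, time stands still between calls to the robot, and variables do not carry over. Pictures are saved under pics/ and viewed, about 8 in all and at most 12, crops included, and the job is handed in when it is done.

Besides the shell and the picture viewer there is one more tool, called after ">>>" by a JSON object that holds its "fn" and its "kwargs". arm_command: Moves the arm, as the interface text tells. Shifts and turns lie within -1 to 1; 1 stands for 0.1 m of shift or pi rad of turn. Its arguments: {"type":"object","properties":{"series":{"type":"string"},"squeeze":{"type":"number"}},"required":["series"]}

```bash
mkdir -p pics; cat > h.py <<'E'
import numpy as np, cv2
from scipy.spatial.transform import Rotation as R
from rig import manip, get_image, get_calibration, ticket
def tool():
    s=manip.get_state(); q=s["ee_rot"]; T=np.eye(4)
    T[:3,:3]=R.from_quat([q[1],q[2],q[3],q[0]]).as_matrix(); T[:3,3]=s["position"]; return T
def cam(n):
    c=get_calibration(n); K=np.array([[c["fx"],0,c["cx"]],[0,c["fy"],c["cy"]],[0,0,1.]])
    M=np.array(c["cam_to_world"]) if "cam_to_world" in c else tool()@np.array(c["tool_from_camera"])
    return K,np.array(c["D"],float),M
def onplane(c,uv,z):
    K,D,M=c; p=cv2.undistortPoints(np.array(uv,float).reshape(-1,1,2),K,D).reshape(-1,2)
    d=np.c_[p,np.ones(len(p))]@M[:3,:3].T; o=M[:3,3]
    return o+d*((z-o[2])/d[:,2])[:,None]
def proj(c,P):
    K,D,M=c; W=np.linalg.inv(M); return cv2.projectPoints(np.array(P,float).reshape(-1,3),cv2.Rodrigues(W[:3,:3])[0],W[:3,3],K,D)[0].reshape(-1,2)
def snap(n,f):
    im=get_image(n); cv2.imwrite("pics/"+f,im[...,::-1]); return im
E
python3 - <<'E'
from h import *
for n in("top","scene"):
    snap(n,n+"0.png"); c=cam(n); print(n,c[2][:3,3].round(3),c[2][:3,2].round(2),c[0][0,0])
s=manip.get_state(); print(s["position"],s["ee_rot"],s["clock"],s["contact_force"],s["width"]); print(tool().round(3)); print(get_calibration("wrist"))
E
```

```text
top [3.250e-01 1.000e-03 1.042e+00] [ 0.2  -0.03 -0.98] 346.63761340817257
scene [ 1.067 -0.374  0.697] [-0.62  0.39 -0.68] 373.8555364336483
[0.22563996 0.52829822 0.20261795] [ 0.69256471  0.14121928  0.69292841 -0.14234274] 0.1 [ 0.22380152 -0.16633509 -0.00483537] 0.08528233823924761
[[-0.001  0.393  0.92   0.226]
 [-0.001  0.92  -0.393  0.528]
 [-1.    -0.002 -0.     0.203]
 [ 0.     0.     0.     1.   ]]
{'fx': 306.18706478489594, 'fy': 306.18706478489594, 'cx': 255.43435189854938, 'cy': 189.4645030578243, 'D': array([-0.08042575,  0.        ,  0.        ,  0.        ,  0.        ]), 'tool_from_camera': array([[ 2.05235656e-04, -3.01906016e-01,  9.53337671e-01,
        -1.71375096e-01],
       [ 9.99999544e-01,  9.50653060e-04,  8.57747657e-05,
        -5.29190662e-04],
       [-9.32189292e-04,  9.53337219e-01,  3.01906073e-01,
        -7.74155506e-02],
       [ 0.00000000e+00,  0.00000000e+00,  0.00000000e+00,
         1.00000000e+00]])}
```

View pics/top0.png

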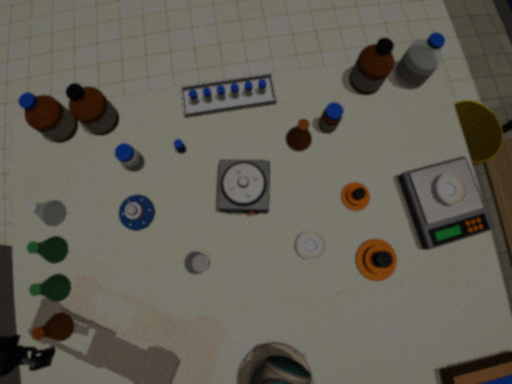

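View pics/scene0.png

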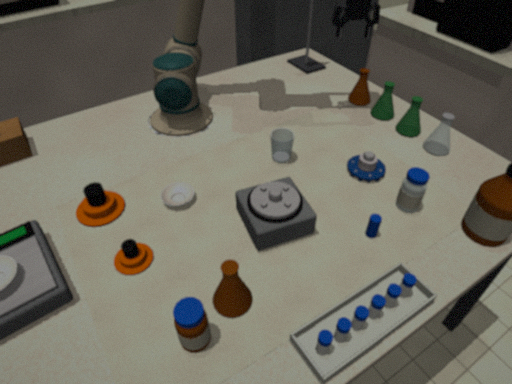

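The top view shows the hub at about (137,211), the drive at (243,183), the smaller cap at (355,195) and the larger at (376,259). Next I measure with masks.

```bash
cat > m.py <<'E'
from h import *
def blob(im,lo,hi,seed):
    m=cv2.inRange(cv2.cvtColor(im,cv2.COLOR_RGB2HSV),lo,hi)
    m=cv2.morphologyEx(m,cv2.MORPH_CLOSE,np.ones((3,3)))
    cs=cv2.findContours(m,cv2.RETR_EXTERNAL,cv2.CHAIN_APPROX_NONE)[0]
    cs=[c for c in cs if cv2.contourArea(c)>80]
    return min(cs,key=lambda c:np.hypot(*(c.reshape(-1,2).mean(0)-seed)))
def circ(P):
    hull=P[:,:2]; A=np.c_[2*hull,np.ones(len(hull))]; s=np.linalg.lstsq(A,(hull**2).sum(1),rcond=None)[0]
    return s[:2],np.sqrt(s[2]+s[0]**2+s[1]**2)
E
python3 - <<'E'
from m import *
seeds={"top":[(137,211),(355,195),(376,259)],"scene":[(367,169),(133,260),(100,208)]}
for n in("top","scene"):
    im=cv2.imread(f"pics/{n}0.png")[...,::-1].copy(); c=cam(n)
    for k,(sd,z) in enumerate(zip(seeds[n],(.014,.004,.004))):
        lo,hi=((95,110,30),(125,255,255)) if k==0 else ((5,130,60),(20,255,255))
        b=cv2.convexHull(blob(im,lo,hi,sd)).reshape(-1,2)
        ct,r=circ(onplane(c,b,z)); print(n,k,ct.round(4),r.round(4),len(b))
c=cam("top"); print("drive",onplane(c,[(243,183)],.085))
im=cv2.imread("pics/top0.png")[140:230,200:290]; cv2.imwrite("pics/z1.png",cv2.resize(im,None,fx=6,fy=6,interpolation=cv2.INTER_CUBIC))
for nm,uv,z in (("flask",(297,135),.0),("beaker",(197,262),.04),("dish",(310,245),.02),("vial",(180,146),.05),("jarcap",(124,152),.11)): print(nm,onplane(c,[uv],z).round(3))
E
```

```text
top 0 [0.5425 0.3312] 0.0521 20
top 1 [ 0.486  -0.3372] 0.0437 21
top 2 [ 0.2866 -0.3587] 0.0617 28
scene 0 [0.546  0.3284] 0.0533 19
scene 1 [ 0.4882 -0.3382] 0.0439 24
scene 2 [ 0.2863 -0.3589] 0.0627 25
drive [[ 0.56164168 -0.00245327  0.085     ]]
flask [[ 0.711 -0.197  0.   ]]
beaker [[0.365 0.163 0.04 ]]
dish [[ 0.361 -0.168  0.02 ]]
vial [[0.715 0.168 0.05 ]]
jarcap [[0.701 0.32  0.11 ]]
```

View pics/z1.png

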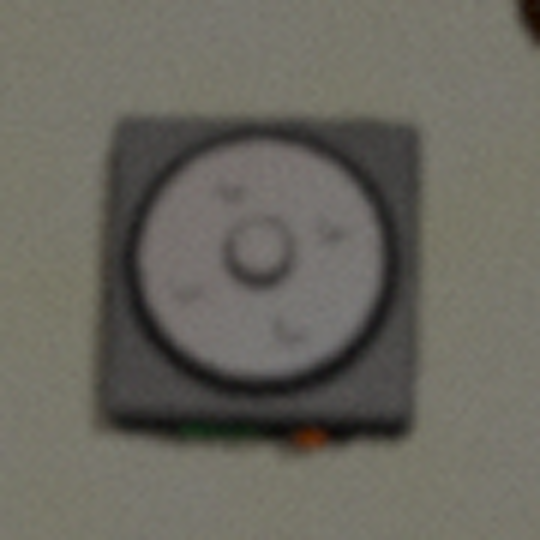

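The zoom shows the seat centre near zoom (262,250), with dogs at about (231,190), (331,233), (290,333) and (188,290). That puts the dogs roughly 25° off the unit's axes. Now I move over the hub for a closer look.

>>> {"fn": "arm_command", "kwargs": {"series": "0 -0.063 0.41 0 0 0 1;0 -0.063 0.41 0 0 0 1;0 -0.063 0.41 0 0 0 1;0 -0.063 0.41 0 0 0 1;0 -0.063 0.41 0 0 0 1;0 -0.063 0.41 0 0 0 1;0 -0.063 0.41 0 0 0 1;0 -0.063 0.41 0 0 0 1;0 -0.066 0.42 0 0 0 1;0 0 0 0 0 0 1;0 0 0 0 0 0 1", "squeeze": 40}}

```text
clock: 1.02
position: [0.5447, 0.3296, 0.2022]
ee_rot: [0.692, 0.143, 0.693, -0.144]
contact_force: [-1.0, -0.2, -1.0]
width: 0.0853
```

```bash
python3 - <<'E'
from m import *
c=cam("wrist"); print(tool().round(4), manip.get_state()["qpos"])
im=snap("wrist","w1.png")
b=cv2.convexHull(blob(im,(95,110,30),(125,255,255),(256,200))).reshape(-1,2)
print(circ(onplane(c,b,.014)), b.mean(0))
E
```

```text
[[-1.600e-03  3.966e-01  9.180e-01  5.447e-01]
 [-7.000e-04  9.180e-01 -3.966e-01  3.296e-01]
 [-1.000e+00 -1.200e-03 -1.200e-03  2.022e-01]
 [ 0.000e+00  0.000e+00  0.000e+00  1.000e+00]] [ 4.34992531e-01  3.70801398e-01  1.36590214e+00  7.26412874e-05
  1.40659147e+00 -7.28028159e-01]
(array([0.54374299, 0.33068426]), np.float64(0.05477921119795516)) [256.31707317 155.2195122 ]
```

View pics/w1.png

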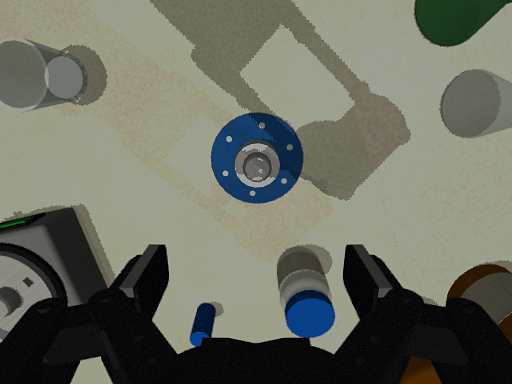

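The wrist view puts the hub centre at (0.5437, 0.3307), radius 54.8 mm, matching the given 55 mm. The jar sits clear at (305,290). I descend and grip the boss.

>>> {"fn": "arm_command", "kwargs": {"series": "0.3 0.006 -0.013 0 0 0 1;0.4 0 0 0 0 0 1;0.4 0 0 0 0 0 1;0.35 0 0 0 0 0 1;0.25 0 0 0 0 0 1;0.11 0 0 0 0 0 1;0 0 0 0 0 0 0.3;0 0 0 0 0 0 -0.2;0 0 0 0 0 0 -0.2;0 0 0 0 0 0 -0.2;0 0 0 0 0 0 -0.2;0 0 0 0 0 0 -0.2", "squeeze": 60}}

```text
clock: 2.07
position: [0.5429, 0.3329, 0.0239]
ee_rot: [0.693, 0.142, 0.692, -0.141]
contact_force: [0.8, 0.0, 0.0]
width: 0.0342
```

The width of 34 mm equals the commanded opening, so nothing stopped the fingers. I look before going on.

```bash
python3 - <<'E'
from m import *
print(tool().round(4)); im=snap("wrist","w2.png"); c=cam("wrist")
print(manip.get_state()["width"],proj(c,[[.5437,.3307,.018],[.5437,.3307,.062]]))
E
```

```text
[[ 0.0024  0.3929  0.9196  0.5429]
 [ 0.0012  0.9196 -0.3929  0.3329]
 [-1.      0.002   0.0017  0.0239]
 [ 0.      0.      0.      1.    ]]
0.034286280695455855 [[253.84941102 224.4305866 ]
 [253.53347931 261.00319514]]
```

View pics/w2.png

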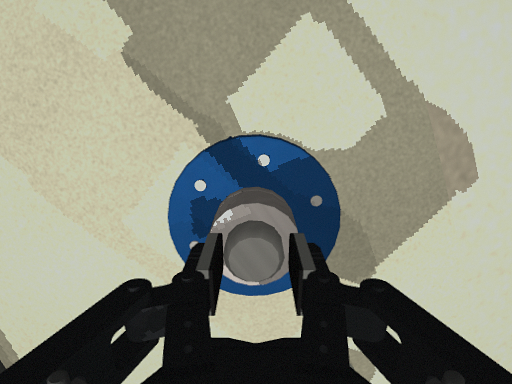

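The pads appear around the boss and spigot at about (222,235) and (290,235), but it is unclear whether they touch. Closing further will tell.

>>> {"fn": "arm_command", "kwargs": {"series": "0 0 0 0 0 0 -0.5;0 0 0 0 0 0 -0.5;0 0 0 0 0 0 -0.5"}}

```text
clock: 2.37
position: [0.5425, 0.3324, 0.0238]
ee_rot: [0.693, 0.142, 0.692, -0.142]
contact_force: [-0.4, -2.1, 6.0]
width: 0.0279
```

```bash
python3 - <<'E'
from m import *
s=manip.get_state();print(tool()[:3,3].round(4),s["width"],s["contact_force"]); im=snap("wrist","w3.png"); cv2.imwrite("pics/w3z.png",cv2.resize(im[170:340,150:360],None,fx=3.5,fy=3.5,interpolation=cv2.INTER_CUBIC)[...,::-1])
E
```

```text
[0.5425 0.3324 0.0238] 0.027859107642522148 [-0.41031574 -2.08667149  5.9949917 ]
```

View pics/w3z.png

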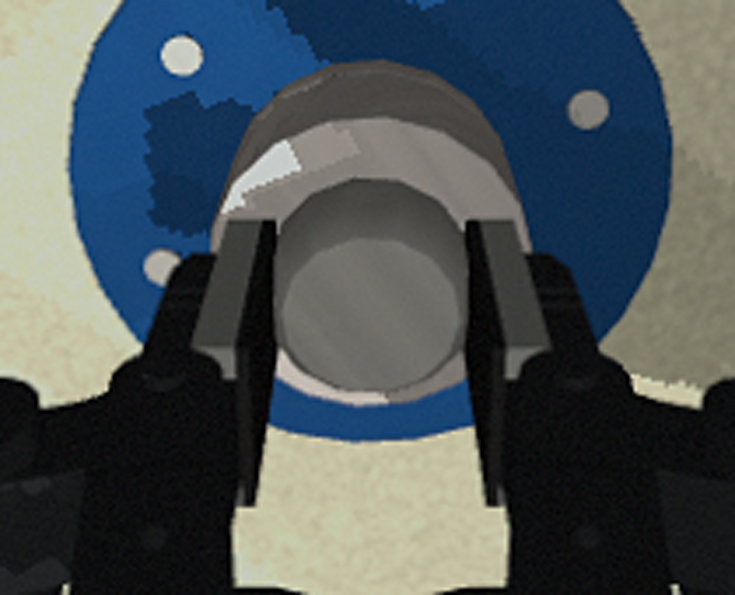

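The zoom shows the pads on the chamfer of the hub's spigot, above the boss (gap 275 to 467 in the zoom). At this opening the pads sit further back than I assumed. I open, go 11 mm lower and regrip.

>>> {"fn": "arm_command", "kwargs": {"series": "0 0 0 0 0 0 0.6;0 0 0 0 0 0 0.8;0 0 0 0 0 0 0.8;0 0 0 0 0 0 0.8;0.06 -0.01 0.018 0 0 0 0.8;0.05 0 0 0 0 0 0.8;0 0 0 0 0 0 0.8"}}

```text
clock: 3.0
position: [0.5424, 0.3303, 0.0098]
ee_rot: [0.692, 0.141, 0.694, -0.142]
contact_force: [0.7, -0.4, -0.3]
width: 0.0767
```

>>> {"fn": "arm_command", "kwargs": {"series": "0 0 0 0 0 0 0.4;0 0 0 0 0 0 0.2;0 0 0 0 0 0 0;0 0 0 0 0 0 0;0 0 0 0 0 0 0;0 0 0 0 0 0 0"}}

```text
clock: 3.5
position: [0.5438, 0.3313, 0.0121]
ee_rot: [0.693, 0.142, 0.692, -0.141]
contact_force: [-0.6, 0.8, 4.4]
width: 0.0466
```

The width of 46.6 mm matches the 50 mm boss, with the same 3 mm under-reading as on the 31 mm spigot. I tighten and lift.

>>> {"fn": "arm_command", "kwargs": {"series": "0 0 0 0 0 0 -0.2;0 0 0 0 0 0 -0.2;0 0 0 0 0 0 -0.2;-0.1 0 0 0 0 0 -0.2;-0.3 0 0 0 0 0 -0.2;-0.4 0 0 0 0 0 -0.2;-0.4 0 0 0 0 0 -0.2;-0.3 0 0 0 0 0 -0.2;-0.1 0 0 0 0 0 -0.2;0 0 0 0 0 0 -0.2;0 0 0 0 0 0 -0.2;0 0 0 0 0 0 -0.2", "squeeze": 70}}

```text
clock: 4.5
position: [0.5413, 0.3298, 0.168]
ee_rot: [0.691, 0.14, 0.695, -0.143]
contact_force: [-0.4, -0.6, -5.5]
width: 0.0462
```

```bash
python3 - <<'E'
from m import *
P=[]
for i in range(4):
    P.append(tool()[:3,3]); im=get_image("scene")
s=manip.get_state();print(np.round(P,4),s["width"],s["contact_force"],s["qpos"])
cv2.imwrite("pics/s2.png",im[...,::-1])
c=cam("top"); tp=snap("top","t2.png")
# head circle in top image: darkish ring around bright disc
a=tp[140:230,200:290]; g=cv2.cvtColor(a,cv2.COLOR_RGB2GRAY); b=cv2.threshold(cv2.GaussianBlur(g,(3,3),0),0,255,cv2.THRESH_OTSU)[1]
n,l,st,ce=cv2.connectedComponentsWithStats(b); k=l[46,30]
cs=max(cv2.findContours((l==k).astype(np.uint8),0,1)[0],key=cv2.contourArea)
h=cv2.convexHull(cs).reshape(-1,2)+[200,140]; print(st[k],circ(onplane(c,h,.085)))
cv2.imwrite("pics/s2z.png",cv2.resize(im[90:270,200:430],None,fx=3.4,fy=3.3,interpolation=cv2.INTER_CUBIC)[...,::-1])
E
```

```text
[[0.5413 0.3298 0.168 ]
 [0.5414 0.3299 0.1679]
 [0.5417 0.33   0.1681]
 [0.542  0.3302 0.1686]] 0.046468228481451386 [-0.43152383  1.11836789 -3.85782962] [ 4.37593381e-01  3.87625600e-01  1.42195229e+00  5.65554942e-06
  1.33609282e+00 -7.29368616e-01]
[  24   24   39   38 1153] (array([ 0.56324058, -0.00319318]), np.float64(0.055698114333869425))
```

View pics/s2z.png

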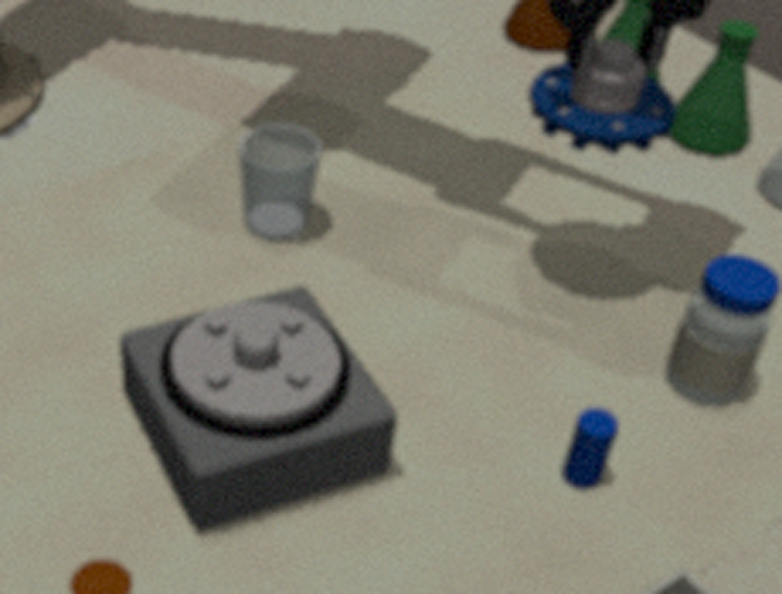

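The hub is held (about 4.5 N of load). Its rim has many notches at (540-640,130), so the slot angle has to be felt. I move partway so the wrist camera sees the drive beside the held hub.

>>> {"fn": "arm_command", "kwargs": {"series": "0 -0.1 0.1 0 0 0 -0.2;0 -0.22 0.22 0 0 0 -0.2;0 -0.28 0.28 0 0 0 -0.2;0 -0.28 0.28 0 0 0 -0.2;0 -0.28 0.28 0 0 0 -0.2;0 -0.22 0.22 0 0 0 -0.2;0 -0.1 0.1 0 0 0 -0.2;0 0 0 0 0 0 -0.2;0 0 0 0 0 0 -0.2;0 0 0 0 0 0 -0.2"}}

```text
clock: 5.58
position: [0.6207, 0.1372, 0.1712]
ee_rot: [0.692, 0.142, 0.693, -0.142]
contact_force: [-0.8, 0.3, -4.8]
width: 0.0461
```

```bash
python3 - <<'E'
from m import *
P=[]
for i in range(3):
    T0=tool(); c=cam("wrist"); im=get_image("wrist"); P.append(T0[:3,3])
print(np.round(P,4),T0[:3,:3].round(3),manip.get_state()["width"],manip.get_state()["qpos"].round(3))
cv2.imwrite("pics/w4.png",im[...,::-1])
print(proj(c,[[.5632,-.0032,.085],[.5632,-.0032,.105]]))
for (u,v) in [proj(c,[[.5632,-.0032,.085]])[0]]:
    print(u,v)
E
```

```text
[[0.6207 0.1372 0.1712]
 [0.6207 0.1376 0.1713]
 [0.6207 0.1378 0.1713]] [[-0.001  0.392  0.92 ]
 [ 0.001  0.92  -0.392]
 [-1.     0.    -0.001]] 0.046003523986082755 [ 1.090e-01  3.850e-01  1.420e+00  1.000e-03  1.337e+00 -1.060e+00]
[[ 87.47155895 187.4205411 ]
 [ 75.44606812 194.41554639]]
87.47155894769156 187.42054109875477
```

View pics/w4.png

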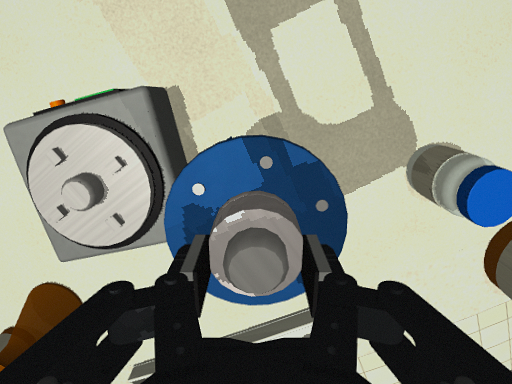

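The view shows the head centred near (89,187), as projected, with dogs at (60,155), (121,163), (118,220) and (62,212). I fit the head circle, the dog angle and the hub's offset in the grip.

```bash
python3 - <<'E'
from m import *
im=cv2.imread("pics/w4.png")[...,::-1].copy(); c=cam("wrist"); T=tool()
hsv=cv2.cvtColor(im,cv2.COLOR_RGB2HSV)
m=((hsv[...,2]>120)&(hsv[...,1]<40)).astype(np.uint8); z=np.zeros_like(m); cv2.circle(z,(91,185),66,1,-1); m*=z
m=cv2.morphologyEx(m,cv2.MORPH_OPEN,np.ones((3,3)))
cs=max(cv2.findContours(m,0,1)[0],key=cv2.contourArea); h=cv2.convexHull(cs).reshape(-1,2)
print("head",circ(onplane(c,h,.085)),h.min(0),h.max(0))
ct,_=circ(onplane(c,h,.085))
D=onplane(c,[(60,155),(121,163),(118,220),(62,212)],.093)[:,:2]-ct
print(np.hypot(*D.T).round(4),np.degrees(np.arctan2(D[:,1],D[:,0])).round(1))
zb=T[2,3]-.011
b=cv2.convexHull(blob(im,(95,110,30),(125,255,255),(256,220))).reshape(-1,2); b=b[b[:,1]<230]
hc,r=circ(onplane(c,b,zb+.018)); print("hub",hc,r,T[:3,:3].T@np.r_[hc-T[:2,3],0], "d tool",T[:3,:3].T@np.r_[ct-hc,0])
E
```

```text
head (array([ 0.56613196, -0.00733349]), np.float64(0.0601935113929162)) [ 26 124] [150 250]
[0.038  0.0496 0.0392 0.0269] [176.7 101.8  29.2 -74.7]
hub [0.61845698 0.13818738] 0.053549542613009496 [ 7.20726916e-07 -6.68584728e-04 -2.21225801e-03] d tool [-5.64257344e-05 -1.54392187e-01  8.79089229e-03]
```

The fit and the dogs disagree by several millimetres, so I check by overlaying projected circles for the top-camera estimate in three views.

```bash
cat > ov.py <<'E'
from m import *
def ov(cands,out,wf):
    t=np.linspace(0,2*np.pi,90); tiles=[]
    for n,f,(x,y),w in(("wrist",wf,(15,110),150),("top","t2.png",(215,155),60),("scene","s2.png",(240,170),75)):
        c=cam(n); im=cv2.imread("pics/"+f)[y:y+w,x:x+w]; s=400/w; im=cv2.resize(im,(400,400),interpolation=cv2.INTER_CUBIC)
        for (a,b),col in cands:
            for r,z in((.058,.085),(.0115,.105)):
                p=(proj(c,np.c_[a+r*np.cos(t),b+r*np.sin(t),0*t+z])-[x,y]+.5)*s
                cv2.polylines(im,[np.int32(p)],True,col,1)
        tiles.append(cv2.resize(im,(400,400)) if 0 else im)
    cv2.imwrite(out,cv2.resize(np.vstack([np.hstack(tiles[:2]),np.hstack([tiles[2],0*tiles[2]])]),(600,600)))
E
python3 - <<'E'
from ov import *
ov([((.5632,-.0032),(0,0,255))],"pics/ov1.png","w4.png")
E
```

```text
(no output)
```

View pics/ov1.png

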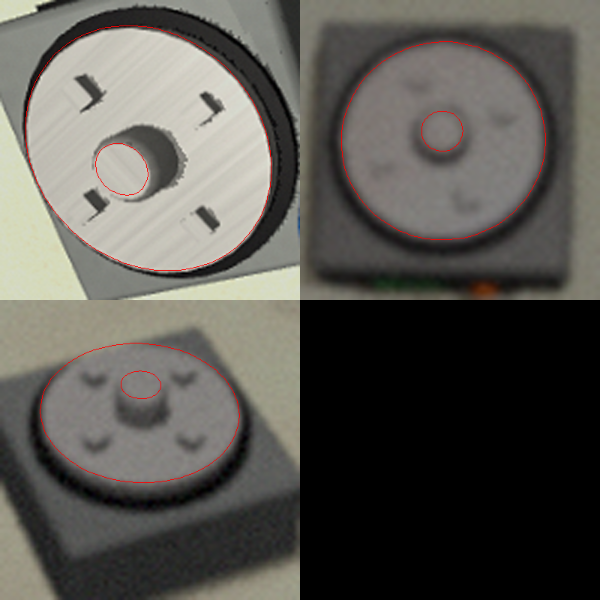

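The overlay for (0.5632, -0.0032) fits the disc rim and spigot top in all three views to about a millimetre. I refit the hub in the grip with its known radius.

```bash
python3 - <<'E'
from m import *
from scipy.optimize import least_squares
im=cv2.imread("pics/w4.png")[...,::-1].copy(); T=tool(); c=cam("wrist")
b=blob(im,(95,110,30),(125,255,255),(256,220)).reshape(-1,2)
b=b[(b[:,1]<232)&((b[:,0]<205)|(b[:,0]>310)|(b[:,1]<180))]
for zz in(.009,.011,.013):
    P=onplane(c,b,T[2,3]-zz+.018)[:,:2]
    f=least_squares(lambda p:np.hypot(*(P-p).T)-.055,T[:2,3],loss="soft_l1",f_scale=.001)
    hc=f.x; print(zz,(T[:3,:3].T@np.r_[hc-T[:2,3],0]).round(4),np.abs(f.fun).mean(),"go",(T[:3,:3].T@np.r_[np.array([.5632,-.0032])-hc,0]).round(4))
E
```

```text
0.009 [-0.     -0.0006 -0.0002] 0.0008305515176218239 go [-1.000e-04 -1.518e-01  2.400e-03]
0.011 [-0.     -0.0006 -0.    ] 0.0006193949661828981 go [-1.000e-04 -1.518e-01  2.300e-03]
0.013 [-0.     -0.0006  0.0001] 0.0004067038953141725 go [-1.000e-04 -1.518e-01  2.200e-03]
```

>>> {"fn": "arm_command", "kwargs": {"series": "0 -0.12 0.005 0 0 0 -0.2;0 -0.28 0.005 0 0 0 -0.2;0 -0.36 0.005 0 0 0 -0.2;0 -0.36 0.008 0 0 0 -0.2;0 -0.28 0 0 0 0 -0.2;0 -0.12 0 0 0 0 -0.2;0.1 0 0 0 0 0 -0.2;0.16 0 0 0 0 0 -0.2;0.12 0 0 0 0 0 -0.2;0.05 0 0 0 0 0 -0.2;0 0 0 0 0 0 -0.2;0 0 0 0 0 0 -0.2"}}

```text
clock: 6.73
position: [0.5639, -0.0033, 0.1283]
ee_rot: [0.693, 0.142, 0.693, -0.141]
contact_force: [0.3, 0.2, -3.9]
width: 0.0463
```

```bash
python3 - <<'E'
from m import *
P=[]
for i in range(4):
    T=tool(); P.append(T[:3,3]); F=manip.get_state()["contact_force"]; get_image("wrist") if i<3 else 0
p=np.mean(P,0); h=p+T[:3,:3]@[0,-.0006,0]
print(p.round(4),T[:3,:3].round(4).tolist(),F.round(1),"residual tool",(T[:3,:3].T@np.r_[np.array([.5632,-.0032])-h[:2],0]).round(4))
E
```

```text
[ 0.5644 -0.0035  0.1289] [[0.0019, 0.3924, 0.9198], [-0.0001, 0.9198, -0.3924], [-1.0, 0.0007, 0.0018]] [ 0.   0.2 -4.1] residual tool [-0.      0.0005 -0.0012]
```

Residuals are under 1.5 mm. I lower slowly.

>>> {"fn": "arm_command", "kwargs": {"series": "0.03 0.005 -0.012 0 0 0 -0.2;0.03 0 0 0 0 0 -0.2;0.03 0 0 0 0 0 -0.2;0.03 0 0 0 0 0 -0.2;0.03 0 0 0 0 0 -0.2;0 0 0 0 0 0 -0.2;0 0 0 0 0 0 -0.2"}}

```text
clock: 7.47
position: [0.5626, -0.0031, 0.1131]
ee_rot: [0.693, 0.142, 0.693, -0.142]
contact_force: [-1.2, -0.1, -4.8]
width: 0.0458
```

>>> {"fn": "arm_command", "kwargs": {"series": "0.02 0 0 0 0 0 -0.2;0.02 0 0 0 0 0 -0.2;0.02 0 0 0 0 0 -0.2;0 0 0 0 0 0 -0.2"}}

```text
clock: 7.8
position: [0.5625, -0.0031, 0.1069]
ee_rot: [0.692, 0.142, 0.693, -0.142]
contact_force: [-0.4, -0.5, -4.7]
width: 0.046
```

The underside is at about 0.096 m with no extra force, so the spigot is in the bore. I continue to the dogs.

>>> {"fn": "arm_command", "kwargs": {"series": "0.01 0 0 0 0 0 -0.2;0.01 0 0 0 0 0 -0.2;0.01 0 0 0 0 0 -0.2;0.01 0 0 0 0 0 -0.2;0.01 0 0 0 0 0 -0.2;0 0 0 0 0 0 -0.2;0 0 0 0 0 0 -0.2"}}

```text
clock: 8.38
position: [0.5629, -0.0031, 0.1024]
ee_rot: [0.693, 0.142, 0.693, -0.142]
contact_force: [0.8, -0.6, -5.1]
width: 0.0461
```

>>> {"fn": "arm_command", "kwargs": {"series": "0.01 0 0 0 0 0 -0.2;0.01 0 0 0 0 0 -0.2;0.01 0 0 0 0 0 -0.2;0 0 0 0 0 0 -0.2;0 0 0 0 0 0 -0.2"}}

```text
clock: 8.8
position: [0.5629, -0.0031, 0.0993]
ee_rot: [0.693, 0.142, 0.693, -0.142]
contact_force: [0.9, 0.6, -3.4]
width: 0.0461
```

>>> {"fn": "arm_command", "kwargs": {"series": "0.01 0 0 0 0 0 -0.2;0.01 0 0 0 0 0 -0.2;0 0 0 0 0 0 -0.2;0 0 0 0 0 0 -0.2"}}

```text
clock: 9.13
position: [0.563, -0.0031, 0.0974]
ee_rot: [0.693, 0.142, 0.693, -0.142]
contact_force: [1.1, 0.5, -4.2]
width: 0.0461
```

>>> {"fn": "arm_command", "kwargs": {"series": "0.01 0 0 0 0 0 -0.2;0.01 0 0 0 0 0 -0.2;0 0 0 0 0 0 -0.2;0 0 0 0 0 0 -0.2"}}

```text
clock: 9.47
position: [0.5631, -0.0032, 0.0972]
ee_rot: [0.693, 0.142, 0.692, -0.142]
contact_force: [-2.8, 0.7, 5.9]
width: 0.0459
```

>>> {"fn": "arm_command", "kwargs": {"series": "0.01 0 0 0 0 0 -0.2;0.01 0 0 0 0 0 -0.2;0 0 0 0 0 0 -0.2;0 0 0 0 0 0 -0.2"}}

```text
clock: 9.8
position: [0.5632, -0.0032, 0.0971]
ee_rot: [0.694, 0.142, 0.692, -0.142]
contact_force: [-5.2, 0.2, 16.2]
width: 0.0461
```

Contact comes at TCP z 0.0972 against an expected 0.096 or so for home and 0.104 for riding on the dogs. It looks home; I ease off and check in the scene view.

>>> {"fn": "arm_command", "kwargs": {"series": "-0.015 0 0 0 0 0 -0.2;-0.015 0 0 0 0 0 -0.2;0 0 0 0 0 0 -0.2"}}

```text
clock: 10.05
position: [0.5631, -0.0032, 0.0972]
ee_rot: [0.693, 0.142, 0.692, -0.142]
contact_force: [-1.1, -0.5, 4.3]
width: 0.046
```

```bash
python3 - <<'E'
from m import *
print(tool()[:3,3].round(4),manip.get_state()["contact_force"].round(1))
t=np.linspace(0,2*np.pi,120); tiles=[]
im=snap("scene","s3.png"); c=cam("scene"); x,y,w=230,150,95
for zb in(.085,.093):
    a=cv2.resize(im[y:y+w,x:x+w],(400,400),interpolation=cv2.INTER_CUBIC)[...,::-1].copy()
    for r,z in((.055,zb+.018),(.055,zb),(.025,zb+.048)):
        p=(proj(c,np.c_[.5632+r*np.cos(t),-.0032+r*np.sin(t),0*t+z])-[x,y]+.5)*400/w
        cv2.polylines(a,[np.int32(p)],True,(0,0,255),1)
    tiles.append(a)
cv2.imwrite("pics/ov2.png",np.hstack(tiles))
b=cv2.convexHull(blob(im,(95,110,30),(125,255,255),(275,195))).reshape(-1,2); print(b.min(0),b.max(0))
for zb in(.085,.093):
    p=np.vstack([proj(c,np.c_[.5632+.055*np.cos(t),-.0032+.055*np.sin(t),0*t+z]) for z in(zb,zb+.018)]); print(zb,p.min(0),p.max(0))
E
```

```text
[ 0.5631 -0.0032  0.0972] [-1.1 -0.5  4.3]
[250 182] [298 211]
0.085 [250.81565103 175.61989067] [298.61339158 214.19515449]
0.093 [250.78172097 173.10705963] [298.88457495 211.72968172]
```

View pics/ov2.png

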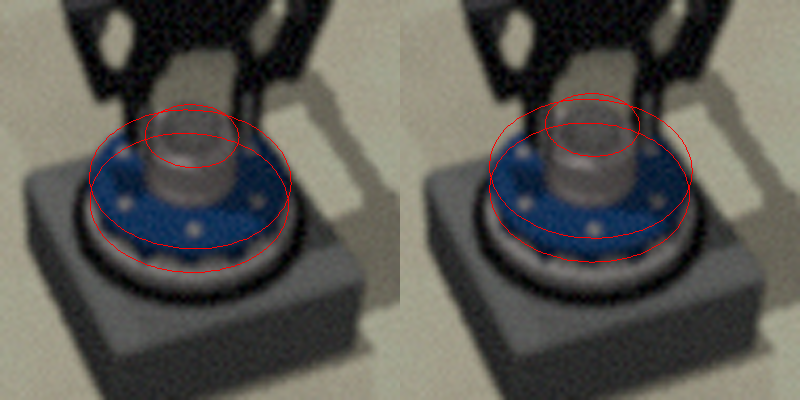

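The blue rim ends at pixel row 211, which fits riding on the dogs (211.7) better than home (214.2). That disagrees with the height estimate, so I test by turning under light pressure.

>>> {"fn": "arm_command", "kwargs": {"series": "0 0 0 0.014 0 0 -0.2;0 0 0 0.014 0 0 -0.2;0 0 0 0.014 0 0 -0.2;0 0 0 0.014 0 0 -0.2;0 0 0 0 0 0 -0.2"}}

```text
clock: 10.52
position: [0.5645, -0.0028, 0.0972]
ee_rot: [0.679, 0.201, 0.677, -0.201]
contact_force: [1.9, 1.6, 4.6]
width: 0.046
```

```bash
python3 - <<'E'
from m import *
s=manip.get_state();print(tool().round(4),s["contact_force"].round(1),s["moment"].round(3),s["qpos"].round(3),s["effort"].round(2))
E
```

```text
[[ 3.400e-03  5.448e-01  8.386e-01  5.645e-01]
 [-5.000e-04  8.386e-01 -5.448e-01 -2.800e-03]
 [-1.000e+00  1.400e-03  3.100e-03  9.720e-02]
 [ 0.000e+00  0.000e+00  0.000e+00  1.000e+00]] [1.9 1.6 4.6] [ 0.281 -0.276  1.367] [-0.128  0.338  1.694 -0.     1.106 -1.123] [-2.330e+00 -3.991e+01 -1.930e+01  2.000e-02  4.500e-01  1.660e+00]
```

The moment rose to 1.37 N m within 10°, close to the brake torque, so the dogs are engaged. I turn back to relieve it and check the hub's height in the grip from the wrist picture's known flange radius.

>>> {"fn": "arm_command", "kwargs": {"series": "0 0 0 -0.009 0 0 -0.2;0 0 0 -0.009 0 0 -0.2;0 0 0 0 0 0 -0.2;0 0 0 0 0 0 -0.2"}}

```text
clock: 10.85
position: [0.5643, -0.0029, 0.0972]
ee_rot: [0.684, 0.184, 0.682, -0.183]
contact_force: [1.2, 1.0, 5.1]
width: 0.046
```

```bash
python3 - <<'E'
from m import *
from scipy.optimize import least_squares
s=manip.get_state();print(tool()[:3,3].round(4),s["contact_force"].round(1),s["moment"].round(3),s["qpos"].round(3))
T=tool(); c=cam("wrist"); new=snap("wrist","w5.png")
for im in(cv2.imread("pics/w4.png")[...,::-1].copy(),new):
    b=blob(im,(95,110,30),(125,255,255),(256,220)).reshape(-1,2)
    b=b[(b[:,1]<232)&((b[:,0]<205)|(b[:,0]>310)|(b[:,1]<180))]
    for zz in(.004,.008,.012,.015,.018):
        P=onplane(c,b,T[2,3]-zz+.018)[:,:2]
        f=least_squares(lambda p:np.hypot(*(P-p).T)-.055,T[:2,3],loss="soft_l1",f_scale=.001)
        print(zz,(T[:3,:3].T@np.r_[f.x-T[:2,3],0]).round(4),np.abs(f.fun).mean().round(5))
E
```

```text
[ 0.5643 -0.0029  0.0972] [1.2 1.  5.1] [ 0.232 -0.212  0.156] [-1.290e-01  3.370e-01  1.694e+00  1.000e-03  1.107e+00 -1.177e+00]
0.004 [-0.     -0.0006 -0.0005] 0.00135
0.008 [-0.     -0.0007 -0.0002] 0.00094
0.012 [-0.     -0.0007  0.0001] 0.00052
0.015 [-0.     -0.0006  0.0002] 0.00022
0.018 [-0.     -0.0006  0.0004] 0.0003
0.004 [-0.     -0.0006 -0.0006] 0.00124
0.008 [-0.     -0.0006 -0.0003] 0.00083
0.012 [-0.     -0.0006 -0.    ] 0.0004
0.015 [-0.     -0.0006  0.0001] 0.00025
0.018 [-0.     -0.0006  0.0003] 0.00044
```

The flange size gives an underside about 14 to 16 mm below the TCP, so about 0.082 m ± 2 mm. Together with the torque stop that means home. I unload, open gently and rise.

>>> {"fn": "arm_command", "kwargs": {"series": "-0.015 0 0 0 0 0 -0.2;0 0 0 0 0 0 -0.2;0 0 0 0 0 0 0.2;0 0 0 0 0 0 0.5;0 0 0 0 0 0 0.8;0 0 0 0 0 0 1;0 0 0 0 0 0 1;0 0 0 0 0 0 1", "squeeze": 40}}

```text
clock: 11.57
position: [0.5627, -0.0032, 0.0979]
ee_rot: [0.683, 0.183, 0.683, -0.183]
contact_force: [0.0, 0.7, 0.6]
width: 0.0853
```

>>> {"fn": "arm_command", "kwargs": {"series": "-0.1 0 0 0 0 0 1;-0.2 0 0 0 0 0 1;-0.3 0 0 0 0 0 1;-0.35 0 0 0 0 0 1;-0.3 0 0 0 0 0 1;-0.2 0 0 0 0 0 1;-0.1 0 0 0 0 0 1;0 0 0 0 0 0 1;0 0 0 0 0 0 1"}}

```text
clock: 12.32
position: [0.5625, -0.0031, 0.2527]
ee_rot: [0.683, 0.183, 0.683, -0.183]
contact_force: [-0.3, -0.1, -0.7]
width: 0.0853
```

```bash
python3 - <<'E'
from m import *
from scipy.optimize import least_squares
T=tool(); print(T.round(3),manip.get_state()["contact_force"].round(1))
c=cam("wrist"); im=snap("wrist","w6.png"); print(proj(c,[[.5632,-.0032,.103]]))
b=cv2.convexHull(blob(im,(95,110,30),(125,255,255),(256,180))).reshape(-1,2)
for zt in(.097,.103,.111,.117): print(zt,circ(onplane(c,b,zt)))
ct=cam("top"); t=snap("top","t3.png"); cs=snap("scene","s4.png")
cv2.imwrite("pics/ov3.png",np.hstack([cv2.resize(x[y:y+w,q:q+w],(400,400),interpolation=cv2.INTER_CUBIC)[...,::-1] for x,q,y,w in((im,180,80,160),(cs,230,150,95))]))
E
```

```text
[[-0.     0.5    0.866  0.562]
 [ 0.     0.866 -0.5   -0.003]
 [-1.    -0.    -0.     0.253]
 [ 0.     0.     0.     1.   ]] [-0.3 -0.1 -0.7]
[[256.17724442 168.54889769]]
0.097 (array([ 0.5640791 , -0.00432081]), np.float64(0.05556237120335341))
0.103 (array([ 0.56281589, -0.00359877]), np.float64(0.05454322188128938))
0.111 (array([ 0.56113161, -0.00263605]), np.float64(0.05318435611853236))
0.117 (array([ 0.5598684 , -0.00191402]), np.float64(0.05216520679646536))
```

View pics/ov3.png

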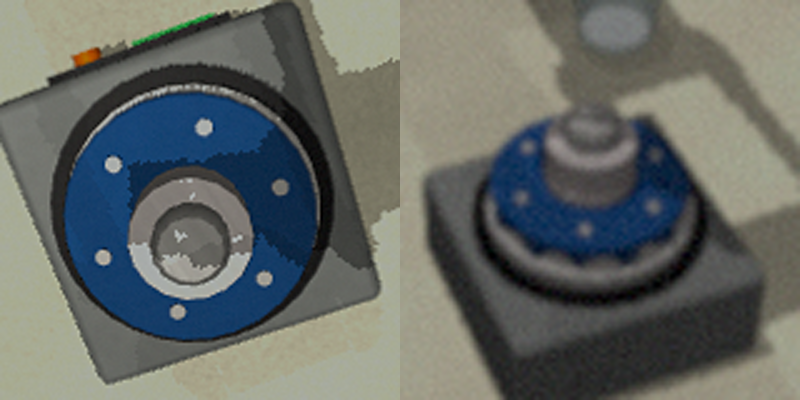

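The flange now sits down on the head with no gap. At home height it measures radius 54.5 mm, centred at (0.5628, -0.0036), and the boss rim row also matches home. Now the cap.

>>> {"fn": "arm_command", "kwargs": {"series": "0 -0.2 0.06 0 0 0 1;0 -0.35 0.11 0 0 0 1;0 -0.37 0.12 0 0 0 1;0 -0.37 0.12 0 0 0 1;0 -0.37 0.12 0 0 0 1;0 -0.37 0.12 0 0 0 1;0 -0.37 0.12 0 0 0 1;0 -0.37 0.12 0 0 0 1;0 -0.3 0.08 0 0 0 1;0 -0.2 0.05 0 0 0 1;0 0 0 0 0 0 1;0 0 0 0 0 0 1"}}

```text
clock: 13.47
position: [0.4869, -0.3378, 0.251]
ee_rot: [0.682, 0.184, 0.684, -0.183]
contact_force: [-0.7, 0.9, -0.2]
width: 0.0853
```

```bash
python3 - <<'E'
from m import *
P=[]
for i in range(3):
    T=tool();P.append(T[:3,3]); c=cam("wrist"); im=snap("wrist","w7.png")
print(np.round(P,4),manip.get_state()["qpos"].round(2)); uv=proj(c,[[.487,-.3375,.006]]); print(uv)
b=cv2.convexHull(blob(im,(5,130,60),(20,255,255),uv[0])).reshape(-1,2)
p,r=circ(onplane(c,b,.005)); print(p,r,"go",T[:3,:3].T@np.r_[p-T[:2,3],0])
E
```

```text
[[ 0.4869 -0.3378  0.251 ]
 [ 0.4873 -0.3367  0.2514]
 [ 0.4876 -0.3362  0.2518]] [-0.72  0.28  1.38  0.    1.48 -1.77]
[[254.49533526 152.03366894]]
[ 0.48676234 -0.33772363] 0.04469571744150487 go [-2.60658231e-06 -1.79922245e-03  2.94212344e-05]
```

The cap measures radius 44.7 mm (the small one) at (0.4868, -0.3377). I descend so the pads reach the knob.

>>> {"fn": "arm_command", "kwargs": {"series": "0.2 -0.01 0 0 0 0 1;0.33 0 0 0 0 0 1;0.33 0 0 0 0 0 1;0.33 0 0 0 0 0 1;0.33 0 0 0 0 0 1;0.33 0 0 0 0 0 1;0.25 0 0 0 0 0 1;0.15 0 0 0 0 0 1;0.1 0 0 0 0 0 1;0 0 0 0 0 0 1;0 0 0 0 0 0 1"}}

```text
clock: 14.53
position: [0.4879, -0.3376, 0.0182]
ee_rot: [0.683, 0.183, 0.683, -0.182]
contact_force: [-0.7, -0.3, -0.3]
width: 0.0856
```

>>> {"fn": "arm_command", "kwargs": {"series": "0 0 0 0 0 0 0.6;0 0 0 0 0 0 0.2;0 0 0 0 0 0 0;0 0 0 0 0 0 -0.2;0 0 0 0 0 0 -0.4;0 0 0 0 0 0 -0.4;0 0 0 0 0 0 -0.4"}}

```text
clock: 15.12
position: [0.4878, -0.3385, 0.0191]
ee_rot: [0.684, 0.183, 0.682, -0.183]
contact_force: [-0.3, 0.6, 5.4]
width: 0.0317
```

The knob is gripped (31.7 mm reading plus 3 mm bias), perhaps near its top. I regrip 6 mm lower for a better hold, then lift.

>>> {"fn": "arm_command", "kwargs": {"series": "0 0 0 0 0 0 0;0 0 0 0 0 0 0.1;0 0 0 0 0 0 0.1;0.03 0 0 0 0 0 0.1;0.03 0 0 0 0 0 0.1;0 0 0 0 0 0 0.1;0 0 0 0 0 0 0.1"}}

```text
clock: 15.7
position: [0.487, -0.338, 0.0113]
ee_rot: [0.683, 0.183, 0.683, -0.183]
contact_force: [0.0, -0.3, -0.5]
width: 0.047
```

>>> {"fn": "arm_command", "kwargs": {"series": "0 0 0 0 0 0 -0.3;0 0 0 0 0 0 -0.5;0 0 0 0 0 0 -0.5;0 0 0 0 0 0 -0.5;0 0 0 0 0 0 -0.5", "squeeze": 60}}

```text
clock: 16.12
position: [0.4873, -0.3383, 0.0121]
ee_rot: [0.683, 0.183, 0.683, -0.183]
contact_force: [-0.1, -0.2, 2.0]
width: 0.0315
```

>>> {"fn": "arm_command", "kwargs": {"series": "-0.1 0 0 0 0 0 -0.5;-0.2 0 0 0 0 0 -0.5;-0.3 0 0 0 0 0 -0.5;-0.35 0 0 0 0 0 -0.5;-0.35 0 0 0 0 0 -0.5;-0.35 0 0 0 0 0 -0.5;-0.25 0 0 0 0 0 -0.5;-0.1 0 0 0 0 0 -0.5;0 0 0 0 0 0 -0.5;0 0 0 0 0 0 -0.5"}}

```text
clock: 16.95
position: [0.4867, -0.3376, 0.2109]
ee_rot: [0.683, 0.183, 0.684, -0.183]
contact_force: [-0.3, -0.1, -3.7]
width: 0.031
```

```bash
python3 - <<'E'
from m import *
from scipy.optimize import least_squares
for i in range(2): T=tool(); c=cam("wrist"); im=snap("wrist","w8.png")
s=manip.get_state(); print(T.round(4),s["width"],s["contact_force"].round(1))
# flange top edge in tool frame, z=bottom+.006; upper arc only
uv=proj(c,[T[:3,3]+[0,0,-.006]])[0]; print(uv)
b=cv2.convexHull(blob(im,(5,110,40),(20,255,255),uv)).reshape(-1,2); print(b.min(0),b.max(0))
b=b[b[:,1]<uv[1]]
for zz in(.006,.009,.012,.015,.018):
    P=onplane(c,b,T[2,3]-zz+.006)[:,:2]
    f=least_squares(lambda p:np.hypot(*(P-p).T)-.045,T[:2,3],loss="soft_l1",f_scale=.001)
    print(zz,(T[:3,:3].T@np.r_[f.x-T[:2,3],0]).round(4),np.abs(f.fun).mean().round(5))
E
```

```text
[[-0.003   0.4997  0.8662  0.4862]
 [ 0.0028  0.8662 -0.4996 -0.3372]
 [-1.      0.001  -0.004   0.2097]
 [ 0.      0.      0.      1.    ]] 0.03166527144590298 [ 0.6  0.9 -3.8]
[256.24962954 221.59352025]
[185 148] [326 247]
0.006 [ 0.     -0.0007 -0.0017] 0.00082
0.009 [ 0.     -0.0006 -0.0013] 0.00057
0.012 [ 0.     -0.0006 -0.001 ] 0.00031
0.015 [ 0.     -0.0006 -0.0007] 0.0001
0.018 [ 0.     -0.0005 -0.0003] 0.00027
```

The cap is held, offset under 1 mm in the grip. I carry it back over the hub.

>>> {"fn": "arm_command", "kwargs": {"series": "0 0.2 -0.06 0 0 0 -0.5;0 0.35 -0.1 0 0 0 -0.5;0 0.37 -0.12 0 0 0 -0.5;0 0.37 -0.12 0 0 0 -0.5;0 0.37 -0.12 0 0 0 -0.5;0 0.37 -0.12 0 0 0 -0.5;0 0.37 -0.12 0 0 0 -0.5;0 0.37 -0.12 0 0 0 -0.5;0 0.31 -0.08 0 0 0 -0.5;0 0.2 -0.04 0 0 0 -0.5;0 0 0 0 0 0 -0.5;0 0 0 0 0 0 -0.5"}}

```text
clock: 18.05
position: [0.5635, -0.003, 0.2096]
ee_rot: [0.682, 0.182, 0.685, -0.182]
contact_force: [-0.4, -0.5, -3.4]
width: 0.0319
```

```bash
cat > r.py <<'E'
from m import *
P=[]
for i in range(5):
    T=tool(); P.append(T[:3,3]); get_image("top") if i<4 else 0
p=np.mean(P,0); print(np.ptp(P,0).round(4),p.round(4),manip.get_state()["contact_force"].round(1),"corr",(T[:3,:3].T@np.r_[np.array([.564,-.0033])-p[:2],0]).round(4))
E
python3 r.py
```

```text
[0.0005 0.0022 0.0015] [ 0.5636 -0.0044  0.2103] [-0.5 -0.1 -3. ] corr [-0.      0.0012 -0.0003]
```

>>> {"fn": "arm_command", "kwargs": {"series": "0.08 0.01 0 0 0 0 -0.5;0.12 0 0 0 0 0 -0.5;0.12 0 0 0 0 0 -0.5;0.08 0 0 0 0 0 -0.5;0.04 0 0 0 0 0 -0.5;0 0 0 0 0 0 -0.5;0 0 0 0 0 0 -0.5;0 0 0 0 0 0 -0.5"}}

```text
clock: 18.92
position: [0.5656, -0.0034, 0.1685]
ee_rot: [0.684, 0.183, 0.683, -0.183]
contact_force: [-0.7, -0.0, -2.0]
width: 0.0311
```

```bash
python3 r.py
```

```text
[0.0002 0.0002 0.0002] [ 0.5655 -0.0034  0.1686] [ 0.4  0.7 -2.7] corr [-0.     -0.0007 -0.0014]
```

>>> {"fn": "arm_command", "kwargs": {"series": "0.02 -0.005 -0.012 0 0 0 -0.5;0.02 0 0 0 0 0 -0.5;0.02 0 0 0 0 0 -0.5;0.02 0 0 0 0 0 -0.5;0.02 0 0 0 0 0 -0.5;0 0 0 0 0 0 -0.5;0 0 0 0 0 0 -0.5"}}

```text
clock: 19.7
position: [0.5636, -0.0031, 0.1577]
ee_rot: [0.683, 0.183, 0.683, -0.183]
contact_force: [0.4, -0.7, -3.0]
width: 0.0316
```

>>> {"fn": "arm_command", "kwargs": {"series": "0.02 0 0 0 0 0 -0.5;0.02 0 0 0 0 0 -0.5;0.01 0 0 0 0 0 -0.5;0 0 0 0 0 0 -0.5;0 0 0 0 0 0 -0.5"}}

```text
clock: 20.12
position: [0.5637, -0.0031, 0.1528]
ee_rot: [0.683, 0.183, 0.683, -0.183]
contact_force: [-0.2, -0.3, -2.7]
width: 0.0315
```

Below the spigot's top with no contact. I carry on gently.

>>> {"fn": "arm_command", "kwargs": {"series": "0.01 0 0 0 0 0 -0.5;0.01 0 0 0 0 0 -0.5;0.01 0 0 0 0 0 -0.5;0.01 0 0 0 0 0 -0.5;0 0 0 0 0 0 -0.5;0 0 0 0 0 0 -0.5"}}

```text
clock: 20.62
position: [0.5637, -0.0031, 0.1488]
ee_rot: [0.683, 0.183, 0.683, -0.183]
contact_force: [0.3, -0.3, -2.6]
width: 0.0315
```

>>> {"fn": "arm_command", "kwargs": {"series": "0.01 0 0 0 0 0 -0.5;0.01 0 0 0 0 0 -0.5;0 0 0 0 0 0 -0.5;0 0 0 0 0 0 -0.5"}}

```text
clock: 20.95
position: [0.5637, -0.0031, 0.1468]
ee_rot: [0.683, 0.183, 0.683, -0.183]
contact_force: [0.5, 0.3, -3.5]
width: 0.0311
```

>>> {"fn": "arm_command", "kwargs": {"series": "0.01 0 0 0 0 0 -0.5;0 0 0 0 0 0 -0.5;0 0 0 0 0 0 -0.5"}}

```text
clock: 21.2
position: [0.5637, -0.0031, 0.1458]
ee_rot: [0.683, 0.183, 0.683, -0.183]
contact_force: [0.5, 0.5, -2.5]
width: 0.0319
```

>>> {"fn": "arm_command", "kwargs": {"series": "0.01 0 0 0 0 0 -0.5;0.005 0 0 0 0 0 -0.5;0 0 0 0 0 0 -0.5;0 0 0 0 0 0 -0.5"}}

```text
clock: 21.53
position: [0.564, -0.0031, 0.1451]
ee_rot: [0.683, 0.183, 0.683, -0.183]
contact_force: [-0.5, 0.6, 3.0]
width: 0.0314
```

Contact comes at 0.1451, which is 48 mm above the hub's own contact height with the same grip offset, so the cap is home. I unload, open and rise.

>>> {"fn": "arm_command", "kwargs": {"series": "-0.008 0 0 0 0 0 -0.5;0 0 0 0 0 0 -0.4;0 0 0 0 0 0 -0.1;0 0 0 0 0 0 0.2;0 0 0 0 0 0 0.6;0 0 0 0 0 0 1;0 0 0 0 0 0 1;0 0 0 0 0 0 1;0 0 0 0 0 0 1"}}

```text
clock: 22.28
position: [0.5638, -0.0031, 0.1452]
ee_rot: [0.683, 0.183, 0.683, -0.183]
contact_force: [-0.3, 0.3, -0.0]
width: 0.0852
```

>>> {"fn": "arm_command", "kwargs": {"series": "-0.1 0 0 0 0 0 1;-0.2 0 0 0 0 0 1;-0.3 0 0 0 0 0 1;-0.3 0 0 0 0 0 1;-0.2 0 0 0 0 0 1;-0.1 0 0 0 0 0 1;0 0 0 0 0 0 1;0 0 0 0 0 0 1"}}

```text
clock: 22.95
position: [0.5635, -0.0031, 0.2651]
ee_rot: [0.683, 0.183, 0.683, -0.183]
contact_force: [-0.6, 0.5, -0.7]
width: 0.0855
```

```bash
python3 - <<'E'
from m import *
for i in range(2): T=tool(); c=cam("wrist"); im=snap("wrist","w9.png")
print(T[:3,3].round(4),manip.get_state()["contact_force"].round(1))
uv=proj(c,[[.563,-.0033,.139]])[0]
b=cv2.convexHull(blob(im,(5,110,40),(20,255,255),uv)).reshape(-1,2)
for zt in(.138,.143,.147): print(zt,circ(onplane(c,b,zt)))
s=snap("scene","s9.png"); t=np.linspace(0,2*np.pi,90); x,y,w=225,120,125; cs=cam("scene")
a=cv2.resize(s[y:y+w,x:x+w],(560,560),interpolation=cv2.INTER_CUBIC)[...,::-1].copy()
for r,z in((.045,.139),(.017,.187)):
    p=(proj(cs,np.c_[.563+r*np.cos(t),-.0033+r*np.sin(t),0*t+z])-[x,y]+.5)*560/w; cv2.polylines(a,[np.int32(p)],True,(0,0,255),1)
cv2.imwrite("pics/fin.png",a)
E
```

```text
[ 0.5629 -0.003   0.264 ] [ 0.3  0.4 -0.7]
0.138 (array([ 0.56300024, -0.00312536]), np.float64(0.0447945941932395))
0.143 (array([ 0.56187472, -0.0024829 ]), np.float64(0.04404186227476386))
0.147 (array([ 0.5609743 , -0.00196894]), np.float64(0.04343967673997824))
```

View pics/fin.png

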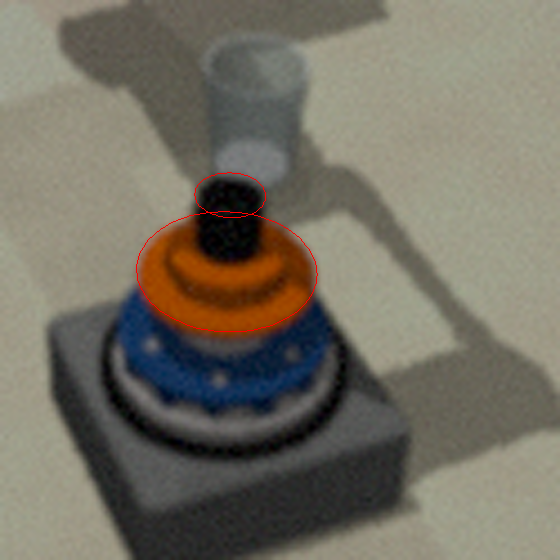

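The cap's flange fits the home circle within a pixel in the scene view. The wrist view gives radius 44.8 mm centred at (0.5630, -0.0031), also at home height. I hand it in.

```bash
python3 -c "
from h import *
print(ticket.sign_off())"
```

```text
the job is handed in; nothing more can be done
None
```

The hub is home on the drive seat and the small orange cap is home on the hub's spigot. Both were lowered in 1–3 mm steps and released. I handed the job in at about 23 s of the 64 s.

- **Hub:**
  - It dropped home on the first lowering without a search, so the slots happened to line up with the dogs.
  - A test turn of about 10° met 1.37 N m, close to the brake torque, so the dogs are engaged; it may have turned the braked head a few degrees.
  - After release the wrist view showed the flange at 54.5 mm radius, centred at (0.5628, -0.0036), at home height.
- **Cap:**
  - It touched down 48 mm above the hub's contact height, as it should.
  - The wrist view put it at 44.8 mm radius, centred at (0.5630, -0.0031), and the scene view fitted within a pixel.
- **Arm and bystanders:** The arm stopped clear above the stack with no contact force. No contact force suggested anything else was touched, but I did not re-measure the bystanders.

**What disagreed or failed:**
- The first grip closed on the hub's spigot chamfer instead of the boss, so I regripped about 12 mm lower.
- The gripper opening read about 3 mm low throughout.
- One blue-rim reading in the scene view suggested the hub was still riding on the dogs. The torque test, the wrist view and the boss position all said it was home.

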